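# Put the objective away in the dry cabinet and latch its door

### The arm

A 7-joint arm with a two-finger parallel gripper is mounted at the origin on a cart in front of the work surface, level with it; the furniture and walls round the work are solid. World frame = base frame: x ahead of the robot, y to its left, z up, the work surface at z = 0. Lengths are in m, angles in rad, forces in N, time in s.
With the tool pointing down it reaches from about 0.425 to 0.925 m from the base axis. Payload 6.8 kg.
Tool frame: the origin (TCP) lies at the very end of the fingers, on their centre line; the grasp point (between the pads) lies 19 mm behind it; z points along the fingers, y is the line along which they close (so a half turn about z gives the same grasp; the last joint's range is limited). The gripper opens to 85 mm and grips with 20 to 120 N. Pads are 22 mm wide; open, the fingers measure 114 mm over their backs; the gripper's body (76 mm by 85 mm) begins 54 mm behind the grasp point. The pads swing forward as they close: fully open they stand 13 mm farther back than shut.
Start: joints at [-1.375, 0.477, 0.022, 1.555, -0.011, 1.109, -0.083], TCP at [0.202, 0.644, 0.198] pointing down, gripper open.
Joint ranges: [-2.96, 2.96], [-0.34, 2.1], [-1.41, 1.46], [0.24, 2.44], [-1.37, 4.51], [0.17, 1.92], [-2.96, 2.96]. Speed limits (rad/s): [2.39, 2.39, 3.14, 3.14, 3.14, 3.14, 3.14].

### API

Orientations are given as a unit quaternion [w, x, y, z].
In Python, from station import bot gives the robot as it stands.
- The arm moves only by the tool jog_arm, never from a script. Its argument "motion" is a list of rows, each a list of 7 numbers: the turn, a rotation vector about the tool's x, y, z in rad, then the shift along the tool's x, y, z in mm, then the finger opening in mm, from 0 to 85.4. A call has 1 to 10 rows; each row is the pose to reach, as a shift and turn from the pose commanded when the call began, along the tool's axes at that moment; what a row does not reach only later rows make up. A row lasts 1/8 s, in which the tool goes at most 62.5 mm and 10.7 degrees, less where a joint would pass 70% of its speed; a pose out of reach is approached as far as the arm can. A call with a gripper value outside its range is refused whole. The fingers move at their own pace and stop on an object; "grip_force" is the grip in N (left out, the last holds). Time passes only in rows, so rows that repeat a pose let the fingers close. It gives the time, the measured TCP pose, the force, the opening and the grip force at its end, in the units of the state.
- bot.get_obs(): the state, without advancing time (a new reading comes with each control period).
- bot.read_camera(name): name is "side" or "top"; returns a dict with "pixels" (384x512x3 uint8, red, green, blue), "camera_matrix" (3x3 intrinsics, pixels), "distortion" ([k1, k2, p1, p2, k3] as OpenCV has them; the pictures are not rectified), "T" (4x4, takes a point from camera to world coordinates). Camera axes: x right, y down, z forward; pixel columns grow to the right and rows downward; lengths in m; the calibration is good to about 2 mm. A picture is of the moment at which its call begins. There is no depth.
- bot.hand_in(): hands the job in; it is judged then, once.
Trained networks look in a picture, given as the dict that the camera call returned (one of the last four; its "shot" number tells which), for a name from the list of things; names that differ only in an ending like _2 or _b are one class to them, and where a whole thing is asked for, a point or a joint stands for the part that bears it (a point fixed in the world has none). Each returns a list of dicts, best first, with "score" (0 to 1); they miss things now and then, are a little off and sometimes report something else, mostly with a low value. They report only what shows in the picture. A call takes as long as a camera call.
- bot.spot_in(thing, picture): "xy" ([column, row] in pixels, amid what is visible of it).
- bot.tip_of(thing, picture): "xy" ([column, row] in pixels: a listed point, or the origin of a listed thing).
The state is a dict: "t": time; "q": joint angles; "joint_vel": joint speeds; "joint_torque": joint torques, N m; "eef_pos": TCP position; "tool_rot": TCP orientation; "contact_force": force on the tool from outside, world axes, zero at the start; "torque": the same for the moment, N m; "gripper_width": opening from 0.0 (shut) to 1.0 (fully open); "grasp_force": force on a finger pad.
Only numpy, scipy, OpenCV 4.12 (cv2) and the standard library are available. Lean on these libraries where they do the work, as an engineer would, in place of code of your own. Each camera call takes 0.05 s, during which the arm holds its last target. There are 200 camera calls.

### The job

Put the spare microscope objective away in the dry cabinet: stand it upright in the empty grey ring on the pulled-out tray, slide the tray all the way in, then press the cabinet door shut until its spring latch snaps in behind the keeper and holds the door by itself. The door is thin, so press it home with no more than 10 N and do not slam it; leave the other things on the bench where they are.

Things in the scene. Friction and masses are not known exactly. Their poses are not given: they have to be found in the camera images.
- objective: the spare microscope objective: cream barrel 24 mm in diameter, 44 mm tall, 0.11 kg, standing upright on the bench to the left of the tray; origin at the centre of its underside, z up the barrel
- cabinet: low white dry cabinet for optics, fixed to the bench, 180 mm deep (x), 250 wide (y), 110 high; origin at the centre of its underside, x towards its back, y to its left as the robot sees it. Open front towards the robot, front plane at x = -90 mm, with a closed column at the left (y = 73 to 125 mm). It carries the tray, the door, the latch and the keeper
- well (a point): centre of the tray floor inside the empty grey ring that receives the objective (inner diameter 31, outer 42, 10 mm high; floor 15 mm above the bench). It lies 59 mm behind the tray's front face, 35 mm left of its middle. A like ring 65 mm farther back already holds an objective; a filter cube and a black ring stand on the tray's right half (all fixed to it)
- tray (a joint): how far the tray is pulled out of the cabinet (m): 0 = fully in (rigid end stop), 0.115 to 0.135 at the start; slides along the cabinet's x with about 1 N of friction. Counts as in within 4 mm. The tray is 165 mm wide, its middle at y = -17.5 mm in the cabinet's frame
- tray_pull (a point): middle of the outer (robot-side) face of the tray's black pull plate, 70 mm above the bench; the plate is 56 mm wide, its top at 85 mm. In the cabinet's frame this face is at x = -94 mm minus the tray value, so with the tray in, it still stands 4 mm in front of the edge of the cabinet's roof (z = 102 to 110 mm). Push here
- door (a joint): angle of the door (rad): 0 = parallel to the cabinet's front, grows as it opens towards the robot, 1.6 to 1.9 at the start; light (0.35 kg), stays where it is left. A spring plunger in the frame (0.5 to 1.5 N) pushes an unlatched door back out to about 0.07 or more. Latched, it reads between -0.03 and +0.052, depending on how the keeper is set
- door_hinge (a point): point on the door's upright hinge axis, at x = -108, y = -120 mm in the cabinet's frame (right side). Closed, the door runs 200 mm from here to +y; it is 12 mm thick (6 mm each side of the axis plane), z = 6 to 106 mm, a white frame with a clear, solid window. The latch case stands 16 mm proud of its outer face, 158 to 200 mm from the hinge, z = 35 to 69 mm
- door_push (a point): a good place to push: point on the outer face of the door, 145 mm from the hinge, 90 mm above the bench, 16 mm below the door's upper edge; the point's x axis points through the door, the way it closes, its y axis away from the hinge
- bolt (a joint): how far the brass-coloured latch bolt is pushed into its case (m) against a light spring: 0 = out, 0.0095 at most. It sticks 9 mm out of the door's free edge, bevelled 50 degrees on the side that leads in closing. In closing it rides over the keeper's lip, goes in about 6 mm and snaps out again behind it. This takes 4 to 6 N on the door 145 mm from the hinge, 1 to 2 N after the snap
- keeper_mount (a point): top of the dark shoe on the cabinet's left column to which the steel keeper is screwed. The keeper (up to 51 mm out from the front, z = 39 to 67 mm) is set in or out on slots, and its setting is not measured: it varies by 16 mm, so the latch catches anywhere from -0.032 to +0.05 rad of door angle. Its rubber buffer stops the door hard within 1 mm beyond the catch
- slide_box: flat blue slide box, 100 x 175 x 34 mm, lying left of the cabinet; leave it
- coverslip_box: small white box, 32 x 32 x 18 mm, left of the cabinet; leave it
- lens_pen: black lens pen, 13 mm thick, 116 mm long, lying at the left; leave it
- reagent_amber: amber bottle with black cap, 52 mm in diameter, 108 mm tall, right of the cabinet; leave it

How it is judged:
On the way, in this order (a step that is already met when the one before it is completed fails the run):
1. the objective stands upright in the ring on the pulled-out tray, let go (horizontal distance between objective and well below 0.007 m and z of objective in the frame of well below 0.004 m and angle between objective's own z axis and vertical below 0.15 rad and value of joint tray above 0.08 m and contact force between the fingers and objective below 0.1 N), for 0.2 s.
2. the tray is fully in with the objective in its ring (horizontal distance between objective and well below 0.007 m and z of objective in the frame of well below 0.004 m and angle between objective's own z axis and vertical below 0.15 rad and value of joint tray below 0.004 m), for 0.2 s.
At the end, for the whole second after the job is handed in: The objective stands in its ring (within 7 mm, upright within 0.15 rad, down on the tray floor, at rest), the tray is in within 4 mm, and the door stays shut by itself: door angle under 0.058 rad with the bolt sprung out again (pushed in less than 1.5 mm) (all of step 2 and value of joint door below 0.058 rad and value of joint bolt below 0.0015 m and linear speed of objective below 0.02 m/s); the robot touches nothing.
It fails at once if the nearly shut door (under 0.12 rad) or the cabinet is pressed with more than 10 N (value of joint door below 0.12 rad and contact force between any of the fingers, the arm and cabinet above 10 N).
It fails at once if the door is slammed: faster than 1.2 rad/s within the last 0.3 rad (value of joint door below 0.3 rad and velocity of joint door below -1.2 rad/s).
It fails at once if the objective is knocked over (angle between objective's own z axis and vertical above 1 rad).
It fails at once if another thing on the bench is moved more than 30 mm (distance of any of slide_box, coverslip_box, lens_pen, reagent_amber from where it was at the start of the episode above 0.03 m).
It also fails if it takes over 69 s, if anything falls off the work surface, if the arm or the gripper's body presses on something with over 40 N, if the wrist force passes 120 N, or if a joint passes its speed limit or range.

## Working session

There is one attempt and no reset: what is moved stays moved. The work goes in short steps, Python scripts to look and compute and a tool call to move; the robot and the scene stay as the last step left them, time stands still between calls to the robot, and variables do not carry over. Pictures are saved under pics/ and viewed, at most 10 in all, crops included, and the job is handed in when it is done.

Besides the shell and the picture viewer there is one more tool, called after "Emit:" by a JSON object that holds its "name" and its "arguments", one argument or row to a line. jog_arm: Moves the arm, as the interface text tells. Its arguments: {"type":"object","properties":{"motion":{"type":"array"},"grip_force":{"type":"number"}},"required":["motion"]}

```bash
mkdir -p pics; cat > h.py <<'E'
import numpy as np, cv2
from station import bot
from scipy.spatial.transform import Rotation as R
def ray(p,xy):
    u=cv2.undistortPoints(np.array([[xy]],float),np.array(p["camera_matrix"]),np.array(p["distortion"],float))[0,0]
    T=np.array(p["T"]);d=T[:3,:3]@np.array([u[0],u[1],1]);return T[:3,3],d/np.linalg.norm(d)
def at_z(p,xy,z):
    o,d=ray(p,xy);return o+d*(z-o[2])/d[2]
def tri(p1,x1,p2,x2):
    a,d=ray(p1,x1);b,e=ray(p2,x2)
    s=np.linalg.lstsq(np.c_[d,-e],b-a,rcond=None)[0]
    P,Q=a+d*s[0],b+e*s[1];return (P+Q)/2,np.linalg.norm(P-Q)
def proj(p,X):
    T=np.linalg.inv(np.array(p["T"]))
    return cv2.projectPoints(np.array(X,float).reshape(-1,3),cv2.Rodrigues(T[:3,:3])[0],T[:3,3],np.array(p["camera_matrix"]),np.array(p["distortion"],float))[0][:,0]
def save(p,n): cv2.imwrite("pics/"+n,p["pixels"][:,:,::-1])
E
python3 - <<'E'
from h import *
np.set_printoptions(precision=4,suppress=True)
s=bot.read_camera("side");t=bot.read_camera("top")
im=np.vstack([s["pixels"],t["pixels"]]);cv2.imwrite("pics/a.png",cv2.resize(np.hstack([s["pixels"],t["pixels"]]),(800,300))[:,:,::-1])
save(s,"s0.png");save(t,"t0.png")
print(s["T"][:3,3],t["T"][:3,3])
for n in ["objective","cabinet","well","tray_pull","door_hinge","door_push","keeper_mount","reagent_amber","slide_box","coverslip_box","lens_pen"]:
    a=bot.tip_of(n,s);b=bot.tip_of(n,t)
    print(n,[(np.round(q["xy"],1),round(q["score"],2)) for q in a[:2]],[(np.round(q["xy"],1),round(q["score"],2)) for q in b[:2]], *(tri(s,a[0]["xy"],t,b[0]["xy"]) if a and b else ()))
o=bot.get_obs();print(o)
E
```

```text
[0.8341 0.3923 0.8233] [0.5046 0.0239 1.1092]
objective [(array([342.6, 234.5]), 0.53)] [(array([179.1, 244.7]), 0.42)] [0.4444 0.2369 0.0029] 0.00126280011646303
cabinet [(array([200.8, 213.2]), 0.78)] [(array([292.9, 146.1]), 0.58)] [ 0.6768 -0.0434 -0.0291] 0.003933672820199697
well [(array([255.4, 180.7]), 0.75)] [(array([239.7, 186.5]), 0.74), (array([279.8, 207.1]), 0.66)] [0.5743 0.073  0.172 ] 0.014818965303804004
tray_pull [(array([267.9, 148.9]), 0.59)] [(array([294.2, 235.6]), 0.55), (array([179. , 246.6]), 0.19)] [ 0.4614 -0.0337  0.0794] 0.0032653752712448795
door_hinge [(array([213.8, 144.4]), 0.82)] [(array([342.7, 194.4]), 0.93), (array([182.8, 242.2]), 0.51)] [ 0.5507 -0.1484  0.0546] 0.0031084780322437966
door_push [(array([248.7, 104.5]), 0.89)] [(array([360.4, 254.6]), 0.8)] [ 0.4148 -0.1752  0.0933] 0.007059271411138541
keeper_mount [] [(array([240.3, 186.9]), 0.81), (array([281.7, 207. ]), 0.46)]
reagent_amber [] [(array([374.9, 125.4]), 0.71)]
slide_box [(array([262. , 317.8]), 0.96)] [(array([164.1, 130.5]), 0.71)] [0.7217 0.2686 0.0007] 0.0011612515799725596
coverslip_box [(array([301.5, 271.3]), 0.53)] [(array([280.7, 208.3]), 0.48), (array([177.1, 188.6]), 0.45)] [ 0.4903  0.0702 -0.443 ] 0.20390860379274206
lens_pen [(array([248.1, 102. ]), 0.52)] [(array([153.3, 202.9]), 0.72)] [0.579  0.1477 0.4787] 0.11863149028146507
{'t': 1.2, 'q': array([-1.3751,  0.477 ,  0.0224,  1.5554, -0.0115,  1.1093, -0.0831]), 'joint_vel': array([-0.0005, -0.0013,  0.0005, -0.0009, -0.0016,  0.0009,  0.0004]), 'joint_torque': array([ -0.0002, -59.6328,   1.6058, -28.1552,   0.0123,   0.0014,
        -0.    ]), 'eef_pos': array([0.2019, 0.6441, 0.1981]), 'tool_rot': array([-0.    ,  0.1513,  0.9885,  0.    ]), 'contact_force': array([-1.025 , -0.0344,  0.4491]), 'torque': array([0.0146, 0.0311, 0.0106]), 'grasp_force': 0.0, 'gripper_width': 1.0048438079692705}
```

View pics/s0.png

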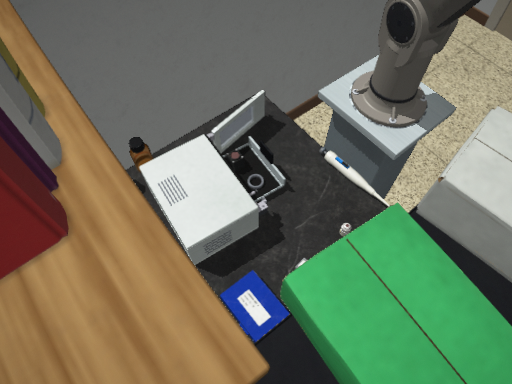

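View pics/t0.png

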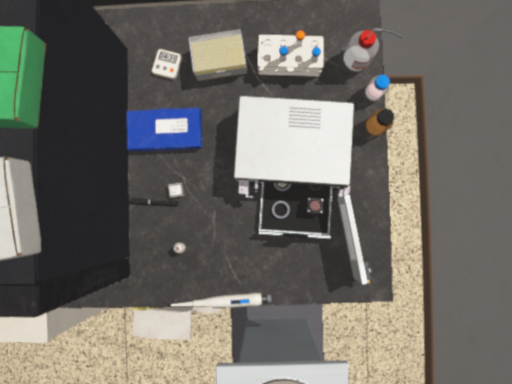

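The side view shows the white cabinet, the pulled-out tray with a ring at about (256,181), the objective at (346,229), and a tall green box beside it. In the top view the objective is at (179,247), the empty ring at (281,209), the door's free end at (363,280), and there is tall dark furniture left of column 128. Next I'll fit the cabinet pose.

```bash
python3 - <<'E'
from h import *
from scipy.optimize import least_squares
np.set_printoptions(precision=4,suppress=True)
s=bot.read_camera("side");t=bot.read_camera("top")
g=t["pixels"].astype(int)
m=((g.min(2)>150)&(g.max(2)-g.min(2)<35)).astype(np.uint8)
n,l,st,c=cv2.connectedComponentsWithStats(cv2.morphologyEx(m,cv2.MORPH_OPEN,np.ones((5,5))))
k=l[140,270];msk=(l==k).astype(np.uint8)
cn=max(cv2.findContours(msk,0,2)[0],key=cv2.contourArea)
print(st[k],cv2.minAreaRect(cn))
ap=cv2.approxPolyDP(cn,8,True)[:,0];print(ap.tolist());print([at_z(t,q,.11)[:2] for q in ap.astype(float)])
for n,z in [("well",.015),("tray_pull",.07),("objective",0),("keeper_mount",.04),("door_push",.09),("door_hinge",.106)]:
    for p,nm in ((s,"s"),(t,"t")):
        for q in bot.tip_of(n,p)[:2]: print(n,nm,q["xy"],round(q["score"],2),at_z(p,q["xy"],z)[:2])
for p in (s,t):
    for q in bot.spot_in("objective",p)[:2]: print("spot obj",q["xy"],round(q["score"],2),at_z(p,q["xy"],.03)[:2])
print(proj(t,[[.2,.644,.2],[.44,.237,0],[.3,.3,0]]),proj(s,[[.2,.644,.2],[.3,.3,.0]]))
print("shelf edge at z=0,.2,.4", [at_z(t,(128,250),z)[:2] for z in (0,.2,.4)],[at_z(t,(10,305),z)[:2] for z in (0,.2,.4)])
cv2.imwrite("pics/c1.png",cv2.resize(t["pixels"][80:300,140:400],None,fx=3,fy=2.7,interpolation=cv2.INTER_CUBIC)[:,:,::-1])
E
```

```text
[ 235   96  119   89 9406] ((294.083740234375, 139.79383850097656), (115.21224975585938, 82.02395629882812), 3.66778826713562)
[[240, 97], [235, 177], [349, 183], [352, 103]]
[array([0.769 , 0.0757]), array([0.5937, 0.0909]), array([ 0.5736, -0.1548]), array([ 0.7485, -0.1685])]
well s [252.1, 182.6] 0.81 [ 0.529  -0.0107]
well t [277.6, 206.2] 0.73 [ 0.5302 -0.0014]
tray_pull s [269.2, 150.4] 0.96 [ 0.4559 -0.0322]
objective s [341.8, 234.9] 0.55 [0.4448 0.2363]
objective s [247.9, 102.5] 0.19 [ 0.3551 -0.2531]
objective t [180.8, 248.0] 0.45 [0.4367 0.233 ]
keeper_mount s [259.8, 208.7] 0.7 [0.5696 0.0716]
keeper_mount t [241.2, 186.5] 0.76 [0.5775 0.0818]
door_push s [248.0, 105.9] 0.58 [ 0.415  -0.1724]
door_hinge s [214.5, 142.7] 0.87 [ 0.5642 -0.1145]
door_hinge t [343.3, 195.2] 0.78 [ 0.5478 -0.1422]
spot obj [346.0, 229.1] 0.68 [0.4406 0.2376]
[[-27.1827 370.849 ]
 [179.1276 246.6418]
 [154.7724 305.3502]] [[592.9977 267.6449]
 [400.0218 219.8008]]
shelf edge at z=0,.2,.4 [array([0.4346, 0.3623]), array([0.4472, 0.3013]), array([0.4598, 0.2402])] [array([0.3024, 0.6692]), array([0.3389, 0.5529]), array([0.3753, 0.4365])]
```

View pics/c1.png

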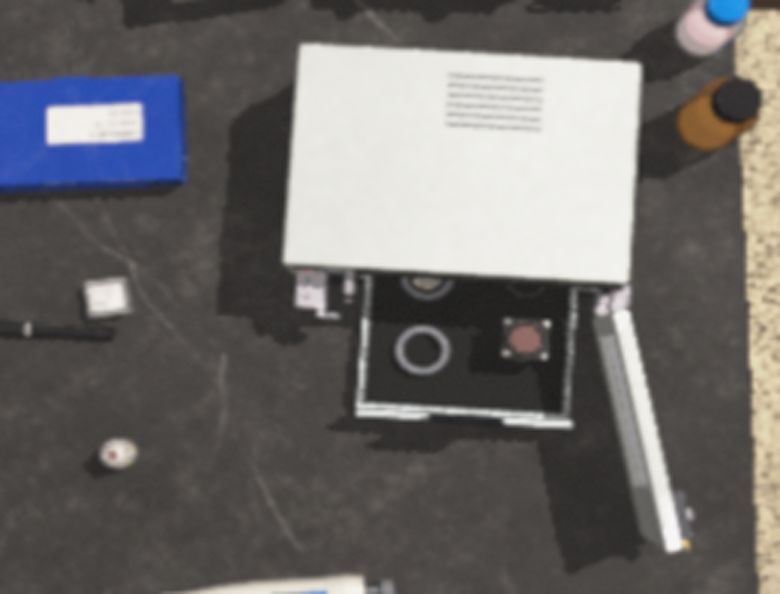

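The crop shows the roof corners at (301,44), (640,63), (630,284) and (284,264), the empty ring at (422,350), and the objective top at (118,453). The door's top strip runs from (613,312) to (678,549).

```bash
python3 - <<'E'
from h import *
from scipy.optimize import least_squares
np.set_printoptions(precision=4,suppress=True)
s=bot.read_camera("side");t=bot.read_camera("top")
C=lambda X,Y:np.array([140+X/3-.3,80+Y/2.7-.3])
def W(p,b):
    x,y,a=p; return np.array([x+np.cos(a)*b[0]-np.sin(a)*b[1],y+np.sin(a)*b[0]+np.cos(a)*b[1],b[2]])
def pts(v):
    p=v[:3];T=v[3];d=v[4]
    dx,dy=-np.sin(d),np.cos(d)   # along door
    q=[(t,C(301,44),(.09,.125,.11)),(t,C(640,63),(.09,-.125,.11)),(t,C(630,284),(-.09,-.125,.11)),(t,C(284,264),(-.09,.125,.11)),
     (t,C(422,350),(-.094-T+.059,.0175,.025)),
     (t,C(678,548),(-.108+.2*dx,-.12+.2*dy,.106)),
     (s,(252,182),(-.094-T+.059,.0175,.015)),(s,(268.5,149.6),(-.094-T,-.0175,.07)),(s,(214,143.5),(-.108,-.12,.055)),
     (s,(248.3,105.2),(-.108+.145*dx-.006*dy,-.12+.145*dy+.006*dx,.09))]
    return q
def f(v): return np.concatenate([(proj(c,W(v,b))[0]-u)*(1 if c is t else .5) for c,u,b in pts(v)])
r=least_squares(f,[.67,-.03,-.06,.125,1.75],loss="soft_l1",x_scale=[.1,.1,.1,.1,1])
v=r.x;print(v);print(f(v).reshape(-1,2))
np.save("v.npy",v)
for n,b in [("well",(-.035-v[3],.0175,.015)),("pull",(-.094-v[3],-.0175,.07)),("pull_in",(-.094,-.0175,.07)),("hinge",(-.108,-.12,0)),("keeper",(-.12,.09,.04))]: print(n,W(v,b))
print("obj top", at_z(t,C(118,453),.044), "well from top",at_z(t,C(422,350),.025),"well_side",[ (q["xy"]) for q in bot.spot_in("well",s)[:1]])
print("obj xy side,base", at_z(s,(342.2,234.7),0),proj(s,[[.437,.232,0],[.437,.232,.044]]))
S=s["pixels"][210:270,310:370];cv2.imwrite("pics/c2.png",np.hstack([cv2.resize(S,(400,400),interpolation=2),cv2.resize(s["pixels"][140:220,210:290],(400,400),interpolation=2)])[:,:,::-1])
E
```

```text
Traceback (most recent call last):
ValueError: too many values to unpack (expected 3)
```

```bash
cat >> h.py <<'E'
def W(p,b):
    x,y,a=p[:3]; return np.array([x+np.cos(a)*b[0]-np.sin(a)*b[1],y+np.sin(a)*b[0]+np.cos(a)*b[1],b[2]])
E
cat > fit.py <<'E'
from h import *
from scipy.optimize import least_squares
np.set_printoptions(precision=4,suppress=True)
s=bot.read_camera("side");t=bot.read_camera("top")
C=lambda X,Y:np.array([140+X/3-.3,80+Y/2.7-.3])
def pts(v):
    T=v[3];d=v[4]
    dx,dy=-np.sin(d),np.cos(d)
    q=[(t,C(301,44),(.09,.125,.11)),(t,C(640,63),(.09,-.125,.11)),(t,C(630,284),(-.09,-.125,.11)),(t,C(284,264),(-.09,.125,.11)),
     (t,C(422,350),(-.094-T+.059,.0175,.025)),
     (t,C(678,548),(-.108+.2*dx,-.12+.2*dy,.106)),
     (s,(252,182),(-.094-T+.059,.0175,.015)),(s,(268.5,149.6),(-.094-T,-.0175,.07)),(s,(214,143.5),(-.108,-.12,.055)),
     (s,(248.3,105.2),(-.108+.145*dx-.006*dy,-.12+.145*dy+.006*dx,.09))]
    return q
def f(v): return np.concatenate([(proj(c,W(v,b))[0]-u)*(1 if c is t else .5) for c,u,b in pts(v)])
r=least_squares(f,[.67,-.03,-.06,.125,1.75],loss="soft_l1",x_scale=[.1,.1,.1,.1,1])
v=r.x;print(v);print(f(v).reshape(-1,2))
np.save("v.npy",v)
for n,b in [("well",(-.035-v[3],.0175,.015)),("pull",(-.094-v[3],-.0175,.07)),("pull_in",(-.094,-.0175,.07)),("hinge",(-.108,-.12,0)),("keeper",(-.12,.09,.04))]: print(n,W(v,b))
print("obj top", at_z(t,C(118,453),.044), "well from top",at_z(t,C(422,350),.025))
print("obj side base", at_z(s,(342.2,234.7),0),proj(s,[[.437,.232,0],[.437,.232,.044]]))
S=s["pixels"][210:270,310:370];cv2.imwrite("pics/c2.png",np.hstack([cv2.resize(S,(400,400),interpolation=2),cv2.resize(s["pixels"][140:220,210:290],(400,400),interpolation=2)])[:,:,::-1])
E
python3 fit.py
```

```text
[ 0.6707 -0.0395 -0.0917  0.1156  1.8412]
[[-0.5241 -0.2462]
 [ 0.6595 -0.2378]
 [-0.2155 -0.0588]
 [-0.4169  0.0546]
 [ 0.3515  0.0125]
 [-0.027   1.0578]
 [ 1.331  -0.0598]
 [-1.0282  0.1716]
 [-0.7145  0.4508]
 [-0.4518 -0.9041]]
well [ 0.5224 -0.0083  0.015 ]
pull [ 0.4604 -0.0377  0.07  ]
pull_in [ 0.5755 -0.0483  0.07  ]
hinge [ 0.5522 -0.1491  0.    ]
keeper [0.5595 0.0611 0.04  ]
obj top [0.4406 0.2288 0.044 ] well from top [ 0.5225 -0.0075  0.025 ]
obj side base [0.4437 0.2365 0.    ] [[342.8237 231.8019]
 [346.6197 224.0293]]
```

View pics/c2.png

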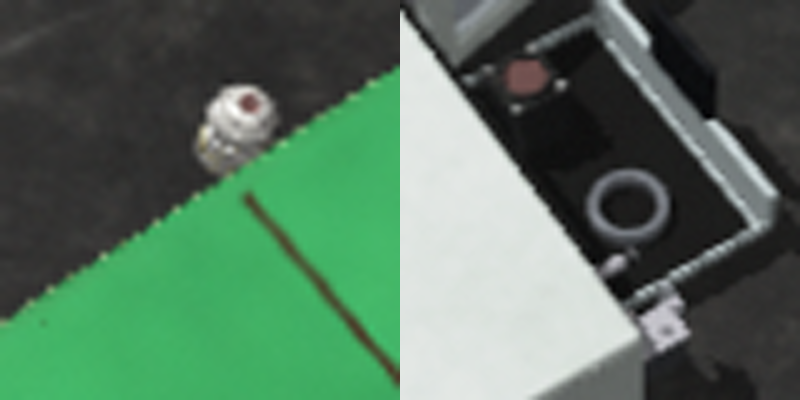

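The crop shows the objective's top at about (347,225) in the side picture, and the empty ring is clearly visible. Next: the extent of the tall furniture, and the first moves.

```bash
python3 - <<'E'
from h import *
np.set_printoptions(precision=3,suppress=True)
s=bot.read_camera("side");t=bot.read_camera("top")
print(at_z(s,(346.7,225.2),.044))
for a,b in [((400,206),(38,127)),((283,283),(45,30)),((420,205),(40,238)),((500,108),(22,160))]: print(tri(s,a,t,b))
o=bot.get_obs();print(R.from_quat(np.roll(o["tool_rot"],-1)).as_matrix())
E
```

```text
[0.439 0.234 0.044]
(array([0.628, 0.339, 0.511]), np.float64(0.02241331003334222))
(array([0.764, 0.328, 0.51 ]), np.float64(0.016332333606655362))
(array([0.496, 0.363, 0.395]), np.float64(0.048949434083480056))
(array([0.567, 0.332, 0.603]), np.float64(0.059274208118013275))
[[-0.954  0.299  0.   ]
 [ 0.299  0.954  0.   ]
 [ 0.     0.    -1.   ]]
```

View pics/a.png

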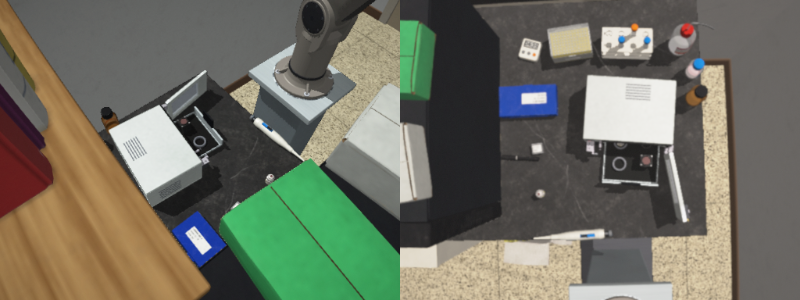

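Emit:
{"name": "jog_arm", "arguments": {
  "motion": [
    [0,0,0,-18,-53,0,85],
    [0,0,0,-35,-107,0,85],
    [0,0,0,-53,-160,0,85],
    [0,0,-0.1,-70,-213,0,85],
    [0,0,-0.15,-116,-244,0,85],
    [0,0,-0.21,-163,-275,0,85],
    [0,0,-0.21,-209,-305,0,85],
    [0,0,-0.21,-209,-305,0,85]
  ],
  "grip_force": 25
}}

```text
t: 3.3
eef_pos: [0.3125, 0.2873, 0.1984]
tool_rot: [0.0, 0.051, 0.999, 0.0]
contact_force: [-0.9, 0.7, 0.2]
gripper_width: 0.997
grasp_force: 0.0
```

Emit:
{"name": "jog_arm", "arguments": {
  "motion": [
    [0,0,0,-45,-15,0,85],
    [0,0,0,-90,-30,20,85],
    [0,0,0,-132,-43,60,85],
    [0,0,0,-132,-43,110,85],
    [0,0,0,-132,-43,150,85],
    [0,0,0,-132,-43,175,85],
    [0,0,0,-132,-43,183,85],
    [0,0,0,-132,-43,183,85]
  ]
}}

```text
t: 4.3
eef_pos: [0.4374, 0.2361, 0.0152]
tool_rot: [-0.0, 0.047, 0.999, 0.0]
contact_force: [0.2, 0.2, 0.5]
gripper_width: 0.997
grasp_force: 0.0
```

```bash
python3 - <<'E'
from h import *
s=bot.read_camera("side");t=bot.read_camera("top")
a=cv2.resize(s["pixels"][170:270,300:400],(400,400),interpolation=2);b=cv2.resize(t["pixels"][190:290,130:230],(400,400),interpolation=2)
cv2.imwrite("pics/g.png",np.hstack([a,b])[:,:,::-1]);print(bot.get_obs()["eef_pos"])
E
```

```text
[0.43818825 0.23621235 0.01610967]
```

View pics/g.png

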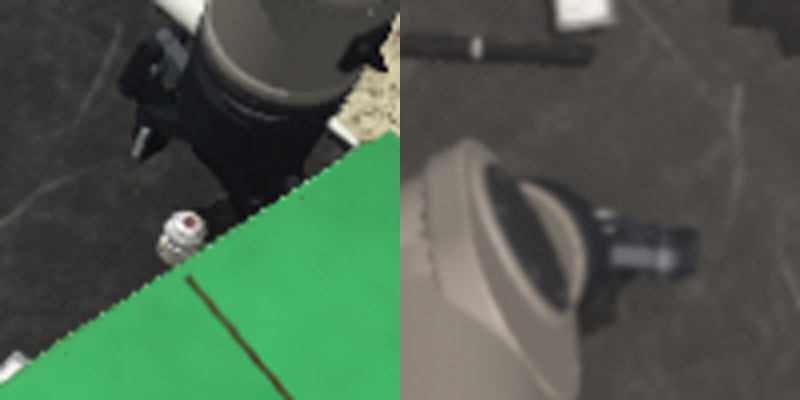

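```bash
python3 - <<'E'
from h import *
s=bot.read_camera("side");t=bot.read_camera("top")
P=np.array([.438,.236,.028]);y=np.array([.1,.995,0])
print(proj(s,[P-.05*y,P,P+.05*y,[.438,.234,0],[.438,.234,.044]]))
S=bot.spot_in("objective",s);print(S[:2],[at_z(s,q["xy"],.022) for q in S[:1]])
print([at_z(s,(334.5,210),z) for z in (.016,.03)])
E
```

```text
[[333.02870568 212.68310939]
 [346.09621592 228.36237654]
 [359.68379391 244.72274112]
 [343.11152695 232.61761929]
 [346.92565472 224.87192793]]
[{'xy': [343.1, 229.5], 'score': 0.6}, {'xy': [138.0, 153.4], 'score': 0.21}] [array([0.44279992, 0.23241196, 0.022     ])]
[array([0.4188141 , 0.18005806, 0.016     ]), array([0.42601491, 0.18373855, 0.03      ])]
```

Emit:
{"name": "jog_arm", "arguments": {
  "motion": [
    [0,0,0,0,0,2,20],
    [0,0,0,0,0,2,20],
    [0,0,0,0,0,2,20],
    [0,0,0,0,0,2,20],
    [0,0,0,0,0,2,20],
    [0,0,0,0,0,2,20]
  ],
  "grip_force": 20
}}

```text
t: 5.3
eef_pos: [0.4375, 0.2353, 0.0131]
tool_rot: [0.0, 0.047, 0.999, -0.0]
contact_force: [-0.4, -0.2, 0.4]
gripper_width: 0.239
grasp_force: 0.0
```

```bash
python3 -c "
from h import *
print(bot.get_obs())"
```

```text
{'t': 5.3, 'q': array([-0.79550823,  0.46845798,  0.21707078,  2.12991985, -0.18398947,
        0.560352  ,  1.03205721]), 'joint_vel': array([ 4.95311138e-05,  2.86591996e-04, -1.30304204e-03, -1.19704836e-03,
        2.19329501e-03, -2.69167326e-04, -3.11646447e-04]), 'joint_torque': array([ 2.84748721e-04, -4.61668718e+01,  3.82455826e+00, -1.64241385e+01,
        7.59371527e-03,  1.46992988e-03, -1.12617806e-04]), 'eef_pos': array([0.43752052, 0.23533963, 0.01308032]), 'tool_rot': array([ 4.78570727e-07,  4.69235966e-02,  9.98898481e-01, -2.91084530e-06]), 'contact_force': array([-0.42817972, -0.22382378,  0.37145138]), 'torque': array([-0.06303752, -0.03224078, -0.00040825]), 'grasp_force': 0.0, 'gripper_width': 0.23885557624367754}
```

```bash
python3 - <<'E'
from h import *
s=bot.read_camera("side");t=bot.read_camera("top")
a=cv2.resize(s["pixels"][200:260,315:375],(390,390),interpolation=2);b=cv2.resize(t["pixels"][210:270,150:210],(390,390),interpolation=2)
cv2.imwrite("pics/g2.png",np.hstack([a,b])[:,:,::-1])
S=bot.spot_in("objective",s);print(S[:2],[at_z(s,q["xy"],.022) for q in S[:1]])
E
```

```text
[{'xy': [344.2, 229.1], 'score': 0.48}] [array([0.43997766, 0.23332783, 0.022     ])]
```

View pics/g2.png

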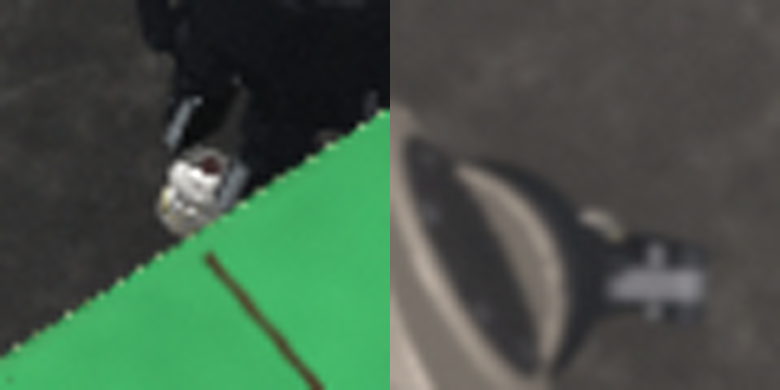

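The picture shows the objective between the finger tips (185,190), with its +x rim peeking out in the top view. There is no contact yet at a 20 mm opening, so I'll close further.

Emit:
{"name": "jog_arm", "arguments": {
  "motion": [
    [0,0,0,0,0,0,14],
    [0,0,0,0,0,0,8],
    [0,0,0,0,0,0,8]
  ],
  "grip_force": 20
}}

```text
t: 5.82
eef_pos: [0.4375, 0.2354, 0.0131]
tool_rot: [0.0, 0.047, 0.999, 0.0]
contact_force: [-0.8, -1.0, -0.6]
gripper_width: 0.093
grasp_force: 0.0
```

Emit:
{"name": "jog_arm", "arguments": {
  "motion": [
    [0,0,0,0,0,0,50],
    [0,0,0,0,0,0,85],
    [0,0,0,0,0,0,85],
    [0,0,0,0,0,0,85],
    [0,0,0,0,0,-50,85],
    [0,0,0,30,0,-100,85],
    [0,0,0,90,0,-120,85],
    [0,0,0,110,0,-120,85],
    [0,0,0,110,0,-120,85]
  ]
}}

```text
t: 6.95
eef_pos: [0.3267, 0.246, 0.1334]
tool_rot: [-0.0, 0.046, 0.999, 0.0]
contact_force: [0.9, 0.5, -0.6]
gripper_width: 0.992
grasp_force: 0.0
```

```bash
python3 - <<'E'
from h import *
s=bot.read_camera("side");t=bot.read_camera("top")
a=cv2.resize(s["pixels"][200:260,315:375],(390,390),interpolation=2);b=cv2.resize(t["pixels"][210:270,150:210],(390,390),interpolation=2)
cv2.imwrite("pics/g3.png",np.hstack([a,b])[:,:,::-1])
for p in (s,t):
  for f in (bot.spot_in,bot.tip_of):
    S=f("objective",p);print([(q["xy"],q["score"],at_z(p,q["xy"],.022 if f==bot.spot_in else 0)) for q in S[:2]])
E
```

```text
[([302.0, 263.3], 0.6, array([0.57637786, 0.23384039, 0.022     ]))]
[([345.5, 233.4], 0.71, array([0.43489182, 0.23917925, 0.        ]))]
[]
[([182.0, 244.9], 0.62, array([0.44401684, 0.22994081, 0.        ]))]
```

View pics/g3.png

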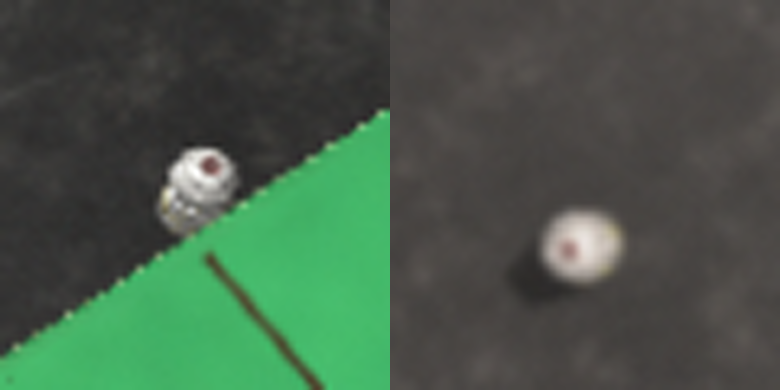

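```bash
python3 - <<'E'
from h import *
np.set_printoptions(precision=4,suppress=True)
s=bot.read_camera("side");t=bot.read_camera("top")
P=np.array([.438,.236,0]);y=np.array([.1,.995,0])
for z in (.03,.06,.09): print(z,proj(t,[P-.05*y+[0,0,z]]),proj(s,[P-.05*y+[0,0,z]]))
print("g2: closed 20mm, tips", proj(s,[[.4375,.235,.013]]+[[.4375,.235,.013]+k*y for k in (-.017,.017)]))
print("seen link g2 top (190.8,253.8):",[at_z(t,(190.8,253.8),z) for z in (.03,.06,.09)])
print("obj lens", tri(s,(347.0,225.2),t,(177.2,248.2)))
o,d=ray(s,(347,225.2));print(d,o)
# bright pads in current view
print(bot.get_obs()["eef_pos"])
E
```

```text
0.03 [[198.345 249.955]] [[333.176  212.3045]]
0.06 [[196.3881 250.8807]] [[335.4531 206.4442]]
0.09 [[194.317  251.8602]] [[337.8643 200.2232]]
g2: closed 20mm, tips [[344.6433 230.5748]
 [340.2214 225.2334]
 [349.1234 235.9926]]
seen link g2 top (190.8,253.8): [array([0.4245, 0.2042, 0.03  ]), array([0.4267, 0.1992, 0.06  ]), array([0.4289, 0.1942, 0.09  ])]
obj lens (array([0.4385, 0.2339, 0.0429]), np.float64(0.0015634450481998704))
[-0.4454 -0.1774 -0.8775] [0.8341 0.3923 0.8233]
[0.3285 0.2454 0.1328]
```

Emit:
{"name": "jog_arm", "arguments": {
  "motion": [
    [0,0,0,-30,-45,0,85],
    [0,0,0,-60,-90,0,60],
    [0,0,0,-95,-114,20,0],
    [0,0,0,-123,-114,60,0],
    [0,0,0,-123,-114,73,0],
    [0,0,0,-123,-114,73,0],
    [0,0,0,-123,-114,73,0],
    [0,0,0,-123,-114,73,0]
  ]
}}

```text
t: 8.35
eef_pos: [0.4399, 0.1214, 0.0611]
tool_rot: [0.001, 0.046, 0.999, 0.001]
contact_force: [-0.0, 1.4, 0.5]
gripper_width: 0.001
grasp_force: 0.0
```

```bash
python3 - <<'E'
from h import *
s=bot.read_camera("side");t=bot.read_camera("top")
o=bot.get_obs();print(o["eef_pos"],o["gripper_width"])
P=o["eef_pos"];m=R.from_quat(np.roll(o["tool_rot"],-1)).as_matrix()
out=[]
for p,(x0,y0) in ((s,(260,140)),(t,(160,180))):
    a=p["pixels"][y0:y0+100,x0:x0+100];a=cv2.resize(a,(400,400),interpolation=2)
    u=proj(p,[P,P-m[:,2]*.05]);print(u)
    for q in u: cv2.drawMarker(a,tuple(int(k) for k in (q-[x0,y0])*4),(255,0,0),0,14)
    out.append(a)
cv2.imwrite("pics/k.png",np.hstack(out)[:,:,::-1])
E
```

```text
[0.43994371 0.1212147  0.06092466] -0.0025431629776119596
[[314.56855495 189.30360263]
 [317.49463985 178.0871851 ]]
[[224.87225935 247.15187954]
 [222.78460501 248.67003331]]
```

View pics/k.png

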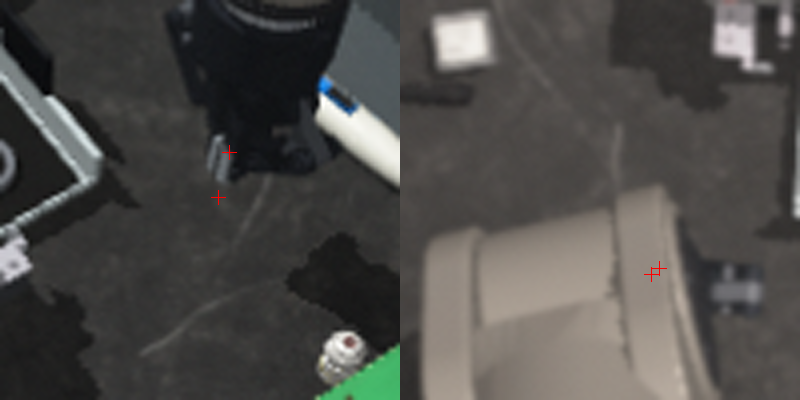

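The red cross for the predicted tip is at (218,197) in the crop, while the visible finger end is at (225,182), so the finger may be off. I'll check the height by touching the bare bench here.

Emit:
{"name": "jog_arm", "arguments": {
  "motion": [
    [0,0,0,0,0,25,0],
    [0,0,0,0,0,45,0],
    [0,0,0,0,0,52,0],
    [0,0,0,0,0,56,0],
    [0,0,0,0,0,58,0],
    [0,0,0,0,0,60,0],
    [0,0,0,0,0,61.5,0],
    [0,0,0,0,0,62.5,0],
    [0,0,0,0,0,62.5,0]
  ]
}}

```text
t: 9.57
eef_pos: [0.4397, 0.1207, -0.0024]
tool_rot: [-0.0, 0.047, 0.999, 0.0]
contact_force: [-0.0, -0.2, 0.2]
gripper_width: 0.0
grasp_force: 0.0
```

Emit:
{"name": "jog_arm", "arguments": {
  "motion": [
    [0,0,0,0,0,2,0],
    [0,0,0,0,0,4,0],
    [0,0,0,0,0,6,0],
    [0,0,0,0,0,6,0]
  ]
}}

```text
t: 10.07
eef_pos: [0.4396, 0.1206, -0.0086]
tool_rot: [-0.0, 0.047, 0.999, -0.0]
contact_force: [-0.3, 0.3, 0.2]
gripper_width: -0.002
grasp_force: 0.0
```

Emit:
{"name": "jog_arm", "arguments": {
  "motion": [
    [0,0,0,0,0,2,0],
    [0,0,0,0,0,4,0],
    [0,0,0,0,0,6,0],
    [0,0,0,0,0,7,0]
  ]
}}

```text
t: 10.58
eef_pos: [0.4397, 0.1206, -0.0156]
tool_rot: [-0.0, 0.047, 0.999, -0.0]
contact_force: [0.2, -0.9, 1.1]
gripper_width: -0.003
grasp_force: 0.0
```

Emit:
{"name": "jog_arm", "arguments": {
  "motion": [
    [0,0,0,0,0,1,0],
    [0,0,0,0,0,2,0],
    [0,0,0,0,0,3,0],
    [0,0,0,0,0,4,0]
  ]
}}

```text
t: 11.08
eef_pos: [0.4397, 0.1207, -0.0195]
tool_rot: [-0.0, 0.047, 0.999, 0.0]
contact_force: [-0.0, 0.2, 0.5]
gripper_width: 0.005
grasp_force: 0.0
```

Emit:
{"name": "jog_arm", "arguments": {
  "motion": [
    [0,0,0,0,0,1,0],
    [0,0,0,0,0,2,0],
    [0,0,0,0,0,3,0],
    [0,0,0,0,0,4,0],
    [0,0,0,0,0,4,0]
  ]
}}

```text
t: 11.7
eef_pos: [0.4397, 0.1206, -0.0235]
tool_rot: [-0.0, 0.047, 0.999, -0.0]
contact_force: [-0.1, 0.5, 0.1]
gripper_width: 0.002
grasp_force: 0.0
```

```bash
python3 - <<'E'
from h import *
s=bot.read_camera("side")
o=bot.get_obs();print(o["eef_pos"],o["contact_force"],o["q"])
P=o["eef_pos"];x0,y0=280,160
u=proj(s,[P,P+[0,0,.02],P+[0,0,.04]]);print(u)
a=cv2.resize(s["pixels"][y0:y0+60,x0:x0+80],(800,600),interpolation=2)
a=np.clip(a.astype(float)*1.8,0,255).astype(np.uint8)
for q in u: cv2.drawMarker(a,tuple(int(k) for k in (q-[x0,y0])*10),(255,0,0),0,14)
cv2.imwrite("pics/m.png",a[:,:,::-1])
E
```

```text
[ 0.43971164  0.1206345  -0.02345023] [-0.35178881  0.27008282 -0.12862023] [-0.62417378  0.50430814  0.26680596  2.23615118 -0.30753776  0.43441344
  1.36820854]
[[310.11945351 205.71280607]
 [311.09363478 202.00437073]
 [312.10260895 198.15781334]]
```

View pics/m.png

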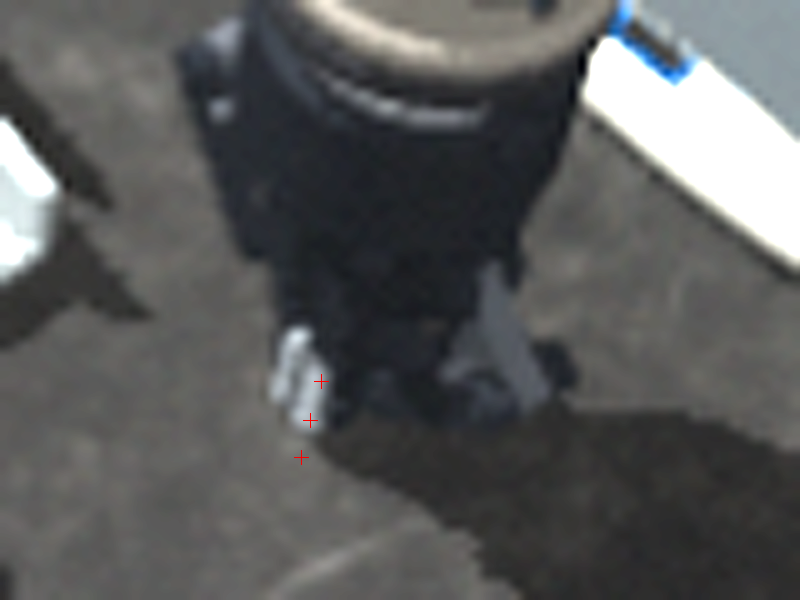

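The picture shows the finger end at crop (308,430), its shadow meeting it. So the true tip is well above the reported TCP and nearly on the bench. I'll creep down to contact.

Emit:
{"name": "jog_arm", "arguments": {
  "motion": [
    [0,0,0,0,0,1,0],
    [0,0,0,0,0,2,0],
    [0,0,0,0,0,3,0],
    [0,0,0,0,0,3,0]
  ]
}}

```text
t: 12.25
eef_pos: [0.4397, 0.1206, -0.0265]
tool_rot: [-0.0, 0.047, 0.999, -0.0]
contact_force: [0.2, 0.1, 1.1]
gripper_width: 0.002
grasp_force: 0.0
```

Emit:
{"name": "jog_arm", "arguments": {
  "motion": [
    [0,0,0,0,0,1,0],
    [0,0,0,0,0,2,0],
    [0,0,0,0,0,3,0],
    [0,0,0,0,0,3,0]
  ]
}}

```text
t: 12.75
eef_pos: [0.4397, 0.1206, -0.0295]
tool_rot: [-0.0, 0.047, 0.999, -0.0]
contact_force: [-0.9, 0.5, -0.5]
gripper_width: -0.001
grasp_force: 0.0
```

Emit:
{"name": "jog_arm", "arguments": {
  "motion": [
    [0,0,0,0,0,1,0],
    [0,0,0,0,0,2,0],
    [0,0,0,0,0,3,0],
    [0,0,0,0,0,4,0],
    [0,0,0,0,0,4,0]
  ]
}}

```text
t: 13.38
eef_pos: [0.4398, 0.1207, -0.0331]
tool_rot: [-0.0, 0.047, 0.999, 0.0]
contact_force: [-1.7, -0.4, 6.5]
gripper_width: -0.0
grasp_force: 3.2
```

The bench is touched at a reported z of -0.033, so the true tip z is the reported z plus 33 mm; x and y agree with the picture. Redoing the grasp with that correction.

Emit:
{"name": "jog_arm", "arguments": {
  "motion": [
    [0,0,0,0,0,-50,0],
    [0,0,0,0,0,-100,85],
    [0,0,0,5,56,-100,85],
    [0,0,0,11,112,-100,85],
    [0,0,0,11,112,-100,85],
    [0,0,0,11,112,-60,85],
    [0,0,0,11,112,-30,85],
    [0,0,0,11,112,-14,85],
    [0,0,0,11,112,-14,60],
    [0,0,0,11,112,-14,40]
  ]
}}

```text
t: 14.62
eef_pos: [0.44, 0.2332, -0.0186]
tool_rot: [0.001, 0.047, 0.999, 0.0]
contact_force: [-1.1, 0.8, 0.4]
gripper_width: 0.598
grasp_force: 0.0
```

Emit:
{"name": "jog_arm", "arguments": {
  "motion": [
    [0,0,0,0,0,0,25],
    [0,0,0,0,0,0,20],
    [0,0,0,0,0,0,20],
    [0,0,0,0,0,0,20]
  ],
  "grip_force": 20
}}

```text
t: 15.12
eef_pos: [0.44, 0.2337, -0.0185]
tool_rot: [0.001, 0.047, 0.999, 0.001]
contact_force: [-0.9, -0.3, 6.4]
gripper_width: 0.268
grasp_force: 20.3
```

Emit:
{"name": "jog_arm", "arguments": {
  "motion": [
    [0,0,0,0,0,0,50],
    [0,0,0,0,0,0,50],
    [0,0,-0.18,0,0,0,50],
    [0,0,-0.36,0,0,0,50],
    [0,0,-0.54,0,0,0,50],
    [0,0,-0.72,0,0,0,50],
    [0,0,-0.9,0,0,0,50],
    [0,0,-1.08,0,0,0,50],
    [0,0,-1.26,0,0,0,50],
    [0,0,-1.42,0,0,0,50]
  ]
}}

```text
t: 16.38
eef_pos: [0.4392, 0.2331, -0.0195]
tool_rot: [-0.0, -0.618, 0.786, 0.0]
contact_force: [-0.2, -0.2, 0.5]
gripper_width: 0.58
grasp_force: 0.0
```

```bash
python3 -c "
from h import *
o=bot.get_obs();print(o['eef_pos'],o['tool_rot'],o['q'],o['gripper_width'])
s=bot.read_camera('side')
print([(q['xy'],q['score']) for q in bot.spot_in('objective',s)[:2]])"
```

```text
[ 0.43922395  0.23306297 -0.01948339] [-9.27191059e-05 -6.17674733e-01  7.86433669e-01  6.54652685e-06] [-0.53323181  0.52243876 -0.09837075  2.12190681  0.1020679   0.50172342
  2.19424309] 0.5803696073039606
[([346.6, 232.5], 0.5)]
```

Emit:
{"name": "jog_arm", "arguments": {
  "motion": [
    [0,0,0,0,0,0,20],
    [0,0,0,0,0,0,18],
    [0,0,0,0,0,0,18],
    [0,0,0,0,0,0,18],
    [0,0,0,0,0,-20,18],
    [0,0,0,0,0,-60,18],
    [0,0,0,0,0,-105,18],
    [0,0,0,0,0,-105,18]
  ],
  "grip_force": 30
}}

```text
t: 17.48
eef_pos: [0.4415, 0.2346, 0.0885]
tool_rot: [0.003, -0.615, 0.788, -0.0]
contact_force: [0.3, 1.3, -2.2]
gripper_width: 0.264
grasp_force: 29.7
```

Emit:
{"name": "jog_arm", "arguments": {
  "motion": [
    [0,0,0,36,-23,0,18],
    [0,0,-0.05,72,-46,0,18],
    [0,0,-0.1,107,-69,0,18],
    [0,0,-0.15,143,-92,0,18],
    [0,0,-0.15,179,-115,0,18],
    [0,0,-0.15,215,-138,0,18],
    [0,0,-0.15,215,-138,0,18],
    [0,0,-0.15,215,-138,0,18]
  ]
}}

```text
t: 18.48
eef_pos: [0.5202, -0.0084, 0.0845]
tool_rot: [-0.001, -0.673, 0.74, 0.001]
contact_force: [0.1, -0.8, -0.5]
gripper_width: 0.261
grasp_force: 29.7
```

```bash
python3 -c "
from h import *
o=bot.get_obs();print(o['eef_pos'],o['tool_rot'],o['contact_force'],o['gripper_width'],o['grasp_force'])
for c in ('side','top'):
  s=bot.read_camera(c);save(s,c+'9.png')
  print(c,[(q['xy'],round(q['score'],2)) for q in bot.tip_of('objective',s)[:3]],[(q['xy'],round(q['score'],2)) for q in bot.tip_of('well',s)[:2]],proj(s,[o['eef_pos']+[0,0,.033-.015], [.5224,-.0083,.015]]))"
```

```text
[ 0.52016527 -0.00836939  0.08445303] [-6.70939975e-04 -6.72860399e-01  7.39768745e-01  7.98755157e-04] [ 0.11228988 -0.7982038  -0.53537695] 0.2614877637073863 29.691917644813657
side [([256.6, 162.1], 0.4), ([302.5, 268.6], 0.22)] [([254.7, 181.1], 0.65)] [[255.18794827 161.90296824]
 [254.65776906 181.87275909]]
top [([362.9, 257.3], 0.46)] [] [[281.83417662 209.75933402]
 [280.60511931 209.4173315 ]]
```

Emit:
{"name": "jog_arm", "arguments": {
  "motion": [
    [0,0,0,0,-2,25,18],
    [0,0,0,0,-2,50,18],
    [0,0,0,0,-2,68,18],
    [0,0,0,0,-2,76,18],
    [0,0,0,0,-2,80,18],
    [0,0,0,0,-2,84,18],
    [0,0,0,0,-2,84,18]
  ]
}}

```text
t: 19.65
eef_pos: [0.5233, -0.009, 0.0018]
tool_rot: [0.0, -0.673, 0.74, -0.0]
contact_force: [-0.5, -0.3, -1.2]
gripper_width: 0.26
grasp_force: 29.7
```

Emit:
{"name": "jog_arm", "arguments": {
  "motion": [
    [0,0,0,0,0,2,18],
    [0,0,0,0,0,4,18],
    [0,0,0,0,0,5,18],
    [0,0,0,0,0,5,18]
  ]
}}

```text
t: 20.15
eef_pos: [0.523, -0.009, -0.0035]
tool_rot: [-0.0, -0.673, 0.74, 0.0]
contact_force: [-0.2, -1.5, -0.3]
gripper_width: 0.262
grasp_force: 29.7
```

Now about 0.5 mm above the floor. Release, wait, then rise.

Emit:
{"name": "jog_arm", "arguments": {
  "motion": [
    [0,0,0,0,0,0.5,26],
    [0,0,0,0,0,0.5,34],
    [0,0,0,0,0,0.5,46],
    [0,0,0,0,0,0.5,46],
    [0,0,0,0,0,0.5,46],
    [0,0,0,0,0,-15,46],
    [0,0,0,0,0,-50,46],
    [0,0,0,0,0,-105,46],
    [0,0,0,0,0,-110,46]
  ]
}}

```text
t: 21.28
eef_pos: [0.5272, -0.0089, 0.1115]
tool_rot: [0.004, -0.673, 0.74, -0.003]
contact_force: [-0.7, 0.0, -0.7]
gripper_width: 0.538
grasp_force: 0.0
```

```bash
python3 -c "
from h import *
o=bot.get_obs();print(o['t'],o['eef_pos'])
v=np.load('v.npy')
s=bot.read_camera('side')
print([(q['xy'],round(q['score'],2)) for q in bot.tip_of('objective',s)[:3]],[(q['xy'],round(q['score'],2)) for q in bot.spot_in('objective',s)[:3]],proj(s,[[.5224,-.0083,.015],[.5224,-.0083,.037],[.5224,-.0083,.059]]))
for n,b in [('pull',(-.094-v[3],-.0175,.07)),('pull_in',(-.094,-.0175,.07))]: print(n,W(v,b))
print([(q['xy'],at_z(s,q['xy'],.07)) for q in bot.tip_of('tray_pull',s)[:1]],bot.tip_of('door_push',s)[:1])"
```

```text
21.275 [ 0.5271756  -0.00890022  0.11149157]
[([258.3, 179.9], 0.49), ([256.3, 180.8], 0.27)] [] [[254.65776906 181.87275909]
 [254.61414796 177.26662137]
 [254.56860856 172.47135032]]
pull [ 0.46044776 -0.0377231   0.07      ]
pull_in [ 0.57553335 -0.04831     0.07      ]
[([271.5, 148.3], array([ 0.44701249, -0.03372444,  0.07      ]))] []
```

Emit:
{"name": "jog_arm", "arguments": {
  "motion": [
    [0,0,0.17,12,30,0,20],
    [0,0,0.35,25,60,0,0],
    [0,0,0.52,37,85,0,0],
    [0,0,0.7,37,105,0,0],
    [0,0,0.87,37,105,0,0],
    [0,0,1.05,37,105,0,0],
    [0,0,1.22,37,105,0,0],
    [0,0,1.4,37,105,20,0],
    [0,0,1.57,37,105,50,0],
    [0,0,1.57,37,105,81,0]
  ]
}}

```text
t: 22.78
eef_pos: [0.4145, -0.0359, 0.0241]
tool_rot: [-0.001, 0.048, 0.999, -0.0]
contact_force: [-0.3, -0.3, 0.1]
gripper_width: 0.001
grasp_force: 0.0
```

```bash
python3 -c "
from h import *
o=bot.get_obs();print(o['t'],o['eef_pos'],o['tool_rot'],o['q'],o['contact_force'],o['gripper_width'])
print(R.from_quat(np.roll(o['tool_rot'],-1)).as_matrix())
v=np.load('v.npy')
for c in('side','top'):
  s=bot.read_camera(c)
  print([(q['xy'],round(q['score'],2),at_z(s,q['xy'],.09)) for q in bot.tip_of('door_push',s)[:2]],[(q['xy'],round(q['score'],2)) for q in bot.tip_of('objective',s)[:2]])"
```

```text
22.775 [ 0.41453132 -0.03593925  0.02405702] [-5.38671996e-04  4.76671819e-02  9.98863084e-01 -2.99980721e-04] [-0.18864642  0.34546134  0.14516865  2.29924831 -0.10068019  0.50351417
  1.51179066] [-0.30405219 -0.29464284  0.11040241] 0.0007342298241787824
[[-9.95455099e-01  9.52256534e-02 -1.10471761e-03]
 [ 9.52262997e-02  9.95455500e-01 -5.47925383e-04]
 [ 1.04752067e-03 -6.50633287e-04 -9.99999240e-01]]
[([250.0, 103.2], 0.87, array([ 0.40463103, -0.17690385,  0.09      ]))] [([257.0, 183.6], 0.52)]
[] [([341.9, 194.6], 0.49), ([280.7, 209.6], 0.47)]
```

Emit:
{"name": "jog_arm", "arguments": {
  "motion": [
    [0,0,0,-15,0,0,0],
    [0,0,0,-27,0,0,0],
    [0,0,0,-35,0,0,0],
    [0,0,0,-43,0,0,0],
    [0,0,0,-55,0,0,0],
    [0,0,0,-70,0,0,0],
    [0,0,0,-85,0,0,0],
    [0,0,0,-100,0,0,0],
    [0,0,0,-113,0,0,0],
    [0,0,0,-122,0,0,0]
  ]
}}

```text
t: 24.32
eef_pos: [0.5377, -0.0474, 0.0256]
tool_rot: [0.0, 0.047, 0.999, 0.0]
contact_force: [-1.7, 0.3, 0.3]
gripper_width: 0.002
grasp_force: 0.6
```

Emit:
{"name": "jog_arm", "arguments": {
  "motion": [
    [0,0,0,-7,0,0,0],
    [0,0,0,-13,0,0,0],
    [0,0,0,-17,0,0,0],
    [0,0,0,-20,0,0,0],
    [0,0,0,-22,0,0,0],
    [0,0,0,-22,0,0,0]
  ]
}}

```text
t: 25.08
eef_pos: [0.5588, -0.0495, 0.0257]
tool_rot: [0.0, 0.047, 0.999, -0.0]
contact_force: [0.7, -0.3, -0.2]
gripper_width: 0.002
grasp_force: 0.0
```

Emit:
{"name": "jog_arm", "arguments": {
  "motion": [
    [0,0,0,-1.5,0,0,0],
    [0,0,0,-3,0,0,0],
    [0,0,0,-4,0,0,0],
    [0,0,0,-5,0,0,0]
  ]
}}

```text
t: 25.58
eef_pos: [0.5634, -0.05, 0.0256]
tool_rot: [-0.0, 0.047, 0.999, -0.0]
contact_force: [-0.2, 0.4, 0.7]
gripper_width: 0.001
grasp_force: 0.5
```

Emit:
{"name": "jog_arm", "arguments": {
  "motion": [
    [0,0,0,-1,0,0,0],
    [0,0,0,-2,0,0,0],
    [0,0,0,-3,0,0,0]
  ]
}}

```text
t: 25.95
eef_pos: [0.5634, -0.05, 0.025]
tool_rot: [-0.003, 0.047, 0.999, 0.0]
contact_force: [-9.6, 0.9, 7.0]
gripper_width: 0.002
grasp_force: 5.2
```

```bash
python3 -c "
from h import *
v=np.load('v.npy')
print(bot.get_obs()['contact_force'])
for c in('side','top'):
  s=bot.read_camera(c)
  print([(q['xy'],round(q['score'],2),at_z(s,q['xy'],.07)) for q in bot.tip_of('tray_pull',s)[:2]],proj(s,[W(v,(-.094-k,-.0175,.07)) for k in (0,.01,.1156)]))
  print([(q['xy'],round(q['score'],2)) for q in bot.spot_in('tray',s)[:2]])"
```

```text
[-9.63678915  0.85249418  7.0067953 ]
[] [[227.56572706 170.63146101]
 [231.0331397  168.78215684]
 [266.45292434 149.93821983]]
[]
[] [[298.45398345 184.80489501]
 [298.18529561 189.24828853]
 [295.28940633 236.36368293]]
[]
```

Emit:
{"name": "jog_arm", "arguments": {
  "motion": [
    [0,0,0,10,0,0,0],
    [0,0,0,40,0,-20,0],
    [0,0,0,80,0,-60,0],
    [0,0,0,110,-10,-95,0],
    [0,0,0,128,-55,-95,0],
    [0,0,0,128,-110,-95,0],
    [0,0,0,128,-160,-95,0],
    [0,0,0,128,-178,-95,0],
    [0,0,0,128,-178,-60,0],
    [0,0,0,128,-178,-20,0]
  ]
}}

```text
t: 27.5
eef_pos: [0.4238, -0.2163, 0.0456]
tool_rot: [0.002, 0.047, 0.999, -0.001]
contact_force: [-0.2, -0.0, 0.5]
gripper_width: 0.001
grasp_force: 0.0
```

```bash
cat > arc.py <<'E'
from h import *
import sys
np.set_printoptions(precision=1,suppress=True)
v=np.load('v.npy')
def tcp(d,s=.14,gap=0):
    u=np.array([-np.sin(d),np.cos(d)]);n=np.array([np.cos(d),np.sin(d)])
    h=.011*abs(n[0])+.014*abs(n[1])
    c=np.array([-.108,-.12])+s*u-(.006+h+gap)*n
    return W(v,(*c,0))[:2]
o=bot.get_obs();m=R.from_quat(np.roll(o['tool_rot'],-1)).as_matrix()
print(o['t'],o['eef_pos']*1000,o['contact_force'])
for d in map(float,sys.argv[1:]):
    D=np.r_[tcp(d),o['eef_pos'][2]]-o['eef_pos'];print(d,m.T@D*1000)
E
python3 arc.py 1.84 1.7 1.6 1.5 1.4 1.3 1.2 1.1 1.0 0.9 0.8 0.7 0.6 0.5 0.4 0.3 0.2 0.15 0.1
python3 - <<'E'
from h import *
v=np.load('v.npy')
for c in('side','top'):
  s=bot.read_camera(c)
  for n in ('tray_pull','door_push','well','objective'): print(c,n,[(np.round(q['xy'],1),round(q['score'],2)) for q in bot.tip_of(n,s)[:2]])
  print(proj(s,[W(v,(-.094-k,-.0175,.07)) for k in (0,.01)]))
  if c=='top':
    # column profile through roof front edge at pull plate: brightness along cab x at z of plate top
    for k in np.arange(-.004,.03,.002):
      q=proj(s,[W(v,(-.09-k,-.0175,.098))])[0].round().astype(int); print(round(k*1000),q,s['pixels'][q[1],q[0]],end=';')
E
```

```text
27.5 [ 423.8 -216.3   45.6] [-0.2 -0.   0.5]
1.84 [ 7.3 19.8 -0.1]
1.7 [14.5 39.5 -0.1]
1.6 [17.8 54.3 -0.1]
1.5 [19.6 67.9 -0.2]
1.4 [20.1 81.1 -0.2]
1.3 [19.4 94.5 -0.2]
1.2 [ 17.4 107.9  -0.2]
1.1 [ 14.  121.3  -0.2]
1.0 [  9.3 134.4  -0.2]
0.9 [  3.1 147.1  -0.2]
0.8 [ -4.3 159.3  -0.2]
0.7 [-13.1 170.7  -0.1]
0.6 [-23.2 181.3  -0.1]
0.5 [-34.4 190.9  -0.1]
0.4 [-46.8 199.4  -0. ]
0.3 [-60.1 206.5   0. ]
0.2 [-74.1 212.2   0.1]
0.15 [-81.4 214.5   0.1]
0.1 [-88.9 216.4   0.1]
side tray_pull [(array([200. , 210.2]), 0.43)]
side door_push [(array([249.2, 105.1]), 0.94)]
side well []
side objective []
[[227.56572706 170.63146101]
 [231.0331397  168.78215684]]
top tray_pull [(array([296.8, 185.1]), 0.68)]
top door_push [(array([361.5, 253.4]), 0.85)]
top well [(array([289.8, 147.8]), 0.28)]
top objective []
[[298.45398345 184.80489501]
 [298.18529561 189.24828853]]
-4 [300 180] [231 230 225];-2 [299 181] [177 177 170];0 [299 182] [101 100  96];2 [299 183] [54 52 50];4 [299 184] [38 37 39];6 [299 185] [51 50 50];8 [299 186] [67 67 65];10 [299 187] [54 54 53];12 [299 188] [50 48 47];14 [299 188] [50 48 47];16 [299 189] [49 47 45];18 [299 190] [50 47 47];20 [299 191] [53 51 49];22 [299 192] [51 48 46];24 [299 193] [54 51 50];26 [299 194] [53 50 48];28 [299 195] [52 49 48];
```

Emit:
{"name": "jog_arm", "arguments": {
  "motion": [
    [0,0,0,7,15,0,0],
    [0,0,0,12,27,0,0],
    [0,0,0,15,40,0,0],
    [0,0,0,18,54,0,0],
    [0,0,0,20,68,0,0],
    [0,0,0,20,81,0,0],
    [0,0,0,19,95,0,0],
    [0,0,0,17,108,0,0],
    [0,0,0,14,121,0,0],
    [0,0,0,9,134,0,0]
  ]
}}

```text
t: 29.25
eef_pos: [0.4262, -0.0803, 0.0456]
tool_rot: [-0.0, 0.047, 0.999, 0.0]
contact_force: [0.4, 0.4, 0.2]
gripper_width: -0.003
grasp_force: 0.2
```

```bash
python3 arc.py 1.0 0.95 0.9 0.85 0.8 0.75 0.7 0.65 0.6 0.55 0.5 .45 0.4 .35 0.3 .25 0.2 .15; python3 - <<'E'
from h import *
s=bot.read_camera('side');print([(q['xy'],q['score'],at_z(s,q['xy'],.09)) for q in bot.tip_of('door_push',s)[:1]])
E
```

```text
29.25 [426.2 -80.3  45.6] [0.4 0.4 0.2]
1.0 [-1.2 -1.3 -0. ]
0.95 [-4.1  5.2 -0. ]
0.9 [-7.3 11.5 -0. ]
0.85 [-10.9  17.6  -0. ]
0.8 [-14.8  23.6  -0. ]
0.75 [-19.   29.5  -0. ]
0.7 [-23.6  35.1  -0. ]
0.65 [-28.5  40.5  -0. ]
0.6 [-33.7  45.7  -0. ]
0.55 [-39.2  50.6  -0. ]
0.5 [-44.9  55.3  -0. ]
0.45 [-51.   59.7  -0. ]
0.4 [-57.3  63.7  -0. ]
0.35 [-63.8  67.5  -0. ]
0.3 [-70.6  70.9  -0. ]
0.25 [-77.5  73.9  -0. ]
0.2 [-84.7  76.6  -0. ]
0.15 [-92.   78.9  -0. ]
[([268.6, 130.5], 0.93, array([ 0.42643259, -0.07118365,  0.09      ]))]
```

Emit:
{"name": "jog_arm", "arguments": {
  "motion": [
    [0,0,0,-4,5,0,0],
    [0,0,0,-11,18,0,0],
    [0,0,0,-19,29,0,0],
    [0,0,0,-28,40,0,0],
    [0,0,0,-34,46,0,0],
    [0,0,0,-39,51,0,0],
    [0,0,0,-45,55,0,0],
    [0,0,0,-51,60,0,0],
    [0,0,0,-57,64,0,0],
    [0,0,0,-61,66,0,0]
  ]
}}

```text
t: 30.6
eef_pos: [0.4933, -0.0209, 0.0456]
tool_rot: [0.0, 0.047, 0.999, 0.0]
contact_force: [0.2, 0.3, -1.0]
gripper_width: -0.002
grasp_force: 0.0
```

Emit:
{"name": "jog_arm", "arguments": {
  "motion": [
    [0,0,0,-4,2,0,0],
    [0,0,0,-9,4,0,0],
    [0,0,0,-13,6,0,0],
    [0,0,0,-18,8,0,0],
    [0,0,0,-22,10,0,0],
    [0,0,0,-26,11,0,0],
    [0,0,0,-26,11,0,0]
  ]
}}

```text
t: 31.48
eef_pos: [0.5202, -0.0125, 0.0456]
tool_rot: [0.0, 0.047, 0.999, 0.0]
contact_force: [-0.9, 0.2, -0.0]
gripper_width: -0.005
grasp_force: 0.0
```

```bash
python3 arc.py .25 .2 .15 .12 .1 .08 .06 .05 .04 .02 0 -.03; python3 - <<'E'
from h import *
s=bot.read_camera('side');print([(q['xy'],q['score'],at_z(s,q['xy'],.09)) for q in bot.tip_of('door_push',s)[:1]])
E
```

```text
31.475 [520.2 -12.5  45.6] [-0.9  0.2 -0. ]
0.25 [ 9.7 -2.4 -0. ]
0.2 [ 2.6  0.2 -0. ]
0.15 [-4.7  2.5  0. ]
0.12 [-9.2  3.7  0. ]
0.1 [-12.1   4.4   0. ]
0.08 [-15.2   5.1   0. ]
0.06 [-18.2   5.6   0. ]
0.05 [-19.7   5.9   0. ]
0.04 [-21.2   6.2   0. ]
0.02 [-24.3   6.6   0. ]
0.0 [-27.4   7.    0. ]
-0.03 [-31.2   7.4   0. ]
[([253.4, 168.6], 0.88, array([ 0.53031346, -0.0025586 ,  0.09      ]))]
```

Door at about 0.18 rad. Next go to about 0.11, then creep.

Emit:
{"name": "jog_arm", "arguments": {
  "motion": [
    [0,0,0,-3,1,0,0],
    [0,0,0,-5,2,0,0],
    [0,0,0,-7,3,0,0],
    [0,0,0,-9,4,0,0],
    [0,0,0,-11,4,0,0],
    [0,0,0,-12,5,0,0]
  ]
}}

```text
t: 32.33
eef_pos: [0.5323, -0.0088, 0.0456]
tool_rot: [0.0, 0.047, 0.999, -0.0]
contact_force: [0.2, -0.4, 0.1]
gripper_width: 0.002
grasp_force: 0.1
```

Emit:
{"name": "jog_arm", "arguments": {
  "motion": [
    [0,0,0,-1,0,0,0],
    [0,0,0,-2,0,0,0],
    [0,0,0,-3,0,0,0]
  ]
}}

```text
t: 32.7
eef_pos: [0.5352, -0.0091, 0.0456]
tool_rot: [0.0, 0.047, 0.999, 0.0]
contact_force: [-0.0, -0.3, 0.5]
gripper_width: 0.001
grasp_force: 0.1
```

Emit:
{"name": "jog_arm", "arguments": {
  "motion": [
    [0,0,0,-0.7,0,0,0],
    [0,0,0,-1.4,0,0,0],
    [0,0,0,-2,0,0,0]
  ]
}}

```text
t: 33.08
eef_pos: [0.5371, -0.0092, 0.0456]
tool_rot: [-0.0, 0.047, 0.999, 0.0]
contact_force: [-0.4, 0.4, 0.1]
gripper_width: 0.001
grasp_force: 0.3
```

Emit:
{"name": "jog_arm", "arguments": {
  "motion": [
    [0,0,0,-0.5,0,0,0],
    [0,0,0,-1,0,0,0]
  ]
}}

```text
t: 33.33
eef_pos: [0.538, -0.0092, 0.0456]
tool_rot: [-0.0, 0.047, 0.999, 0.0]
contact_force: [-0.9, 0.4, 0.4]
gripper_width: 0.001
grasp_force: 0.4
```

Emit:
{"name": "jog_arm", "arguments": {
  "motion": [
    [0,0,0,-0.5,0,0,0],
    [0,0,0,-1,0,0,0]
  ]
}}

```text
t: 33.58
eef_pos: [0.539, -0.0093, 0.0455]
tool_rot: [-0.0, 0.047, 0.999, 0.0]
contact_force: [-1.5, 0.3, -0.1]
gripper_width: 0.0
grasp_force: 0.5
```

Emit:
{"name": "jog_arm", "arguments": {
  "motion": [
    [0,0,0,-0.5,0,0,0],
    [0,0,0,-1,0,0,0],
    [0,0,0,-1.4,0,0,0]
  ]
}}

```text
t: 33.95
eef_pos: [0.5405, -0.0095, 0.0455]
tool_rot: [-0.0, 0.047, 0.999, 0.0]
contact_force: [-1.1, 1.2, 0.2]
gripper_width: 0.007
grasp_force: 0.5
```

Emit:
{"name": "jog_arm", "arguments": {
  "motion": [
    [0,0,0,-0.5,0,0,0],
    [0,0,0,-1,0,0,0],
    [0,0,0,-1.5,0,0,0]
  ]
}}

```text
t: 34.33
eef_pos: [0.542, -0.0097, 0.0456]
tool_rot: [-0.0, 0.047, 0.999, 0.0]
contact_force: [-1.5, 0.8, -0.1]
gripper_width: -0.003
grasp_force: 0.6
```

Emit:
{"name": "jog_arm", "arguments": {
  "motion": [
    [0,0,0,-0.5,0,0,0],
    [0,0,0,-1,0,0,0],
    [0,0,0,-1.5,0,0,0]
  ]
}}

```text
t: 34.7
eef_pos: [0.5432, -0.0098, 0.0455]
tool_rot: [-0.0, 0.047, 0.999, 0.0]
contact_force: [-2.0, 1.3, 0.8]
gripper_width: -0.003
grasp_force: 1.4
```

Emit:
{"name": "jog_arm", "arguments": {
  "motion": [
    [0,0,0,-0.5,0,0,0],
    [0,0,0,-1,0,0,0]
  ]
}}

```text
t: 34.95
eef_pos: [0.5441, -0.0098, 0.0455]
tool_rot: [-0.0, 0.047, 0.999, 0.0]
contact_force: [-3.5, 2.0, 3.2]
gripper_width: -0.003
grasp_force: 1.9
```

Bolt on the lip. Continuing at 1 mm.

Emit:
{"name": "jog_arm", "arguments": {
  "motion": [
    [0,0,0,-0.5,0,0,0],
    [0,0,0,-1,0,0,0]
  ]
}}

```text
t: 35.2
eef_pos: [0.5452, -0.0098, 0.0455]
tool_rot: [-0.0, 0.047, 0.999, 0.0]
contact_force: [-3.7, 2.5, 2.4]
gripper_width: -0.001
grasp_force: 2.2
```

Emit:
{"name": "jog_arm", "arguments": {
  "motion": [
    [0,0,0,-0.5,0,0,0],
    [0,0,0,-1,0,0,0]
  ]
}}

```text
t: 35.45
eef_pos: [0.5465, -0.01, 0.0456]
tool_rot: [0.0, 0.047, 0.999, 0.0]
contact_force: [-3.3, 1.9, 0.5]
gripper_width: 0.001
grasp_force: 1.7
```

Emit:
{"name": "jog_arm", "arguments": {
  "motion": [
    [0,0,0,-0.5,0,0,0],
    [0,0,0,-1,0,0,0]
  ]
}}

```text
t: 35.7
eef_pos: [0.5481, -0.0105, 0.0457]
tool_rot: [0.001, 0.047, 0.999, -0.0]
contact_force: [-1.5, 0.7, 0.2]
gripper_width: -0.003
grasp_force: 0.9
```

Emit:
{"name": "jog_arm", "arguments": {
  "motion": [
    [0,0,0,-0.4,0,0,0],
    [0,0,0,-0.8,0,0,0]
  ]
}}

```text
t: 35.95
eef_pos: [0.5484, -0.0106, 0.0457]
tool_rot: [0.0, 0.047, 0.999, -0.0]
contact_force: [-2.5, 0.1, 0.7]
gripper_width: 0.002
grasp_force: 0.9
```

Emit:
{"name": "jog_arm", "arguments": {
  "motion": [
    [0,0,0,-0.3,0,0,0],
    [0,0,0,-0.6,0,0,0],
    [0,0,0,-0.6,0,0,0]
  ]
}}

```text
t: 36.33
eef_pos: [0.5488, -0.0106, 0.0456]
tool_rot: [-0.0, 0.047, 0.999, -0.0]
contact_force: [-2.8, -0.4, 1.9]
gripper_width: 0.0
grasp_force: 1.1
```

Emit:
{"name": "jog_arm", "arguments": {
  "motion": [
    [0,0,0,-0.4,0,0,0],
    [0,0,0,-0.8,0,0,0],
    [0,0,0,-0.8,0,0,0]
  ]
}}

```text
t: 36.7
eef_pos: [0.5488, -0.0105, 0.0454]
tool_rot: [-0.001, 0.047, 0.999, -0.0]
contact_force: [-5.6, 0.5, 3.1]
gripper_width: -0.0
grasp_force: 2.5
```

The force fell at 0.548 (the snap) and the buffer is now felt. Backing away gently and checking that the door holds.

Emit:
{"name": "jog_arm", "arguments": {
  "motion": [
    [0,0,0,3,0,0,0],
    [0,0,0,10,0,0,0],
    [0,0,0,30,0,0,0],
    [0,0,0,60,0,-30,0],
    [0,0,0,95,0,-60,0],
    [0,0,0,95,0,-60,0],
    [0,0,0,95,0,-60,0]
  ]
}}

```text
t: 37.58
eef_pos: [0.456, -0.0012, 0.1057]
tool_rot: [0.001, 0.047, 0.999, 0.0]
contact_force: [0.5, 0.7, -0.4]
gripper_width: 0.001
grasp_force: 0.0
```

```bash
python3 - <<'E'
from h import *
from scipy.optimize import least_squares
v=np.load('v.npy')
def pp(d,s=.145): 
    u=np.array([-np.sin(d),np.cos(d)]);n=np.array([np.cos(d),np.sin(d)])
    return W(v,(*(np.array([-.108,-.12])+s*u-.006*n),.09))
for c in('side','top'):
  s=bot.read_camera(c)
  for q in bot.tip_of('door_push',s)[:1]: print(c,q)
  print({d:proj(s,[pp(d)])[0].round(1) for d in (-.03,0,.03,.07,.1)})
  if c=='top':
    g=s['pixels'].sum(2)/3
    # brightness along cab x at y=.03 on door top z=.106
    for yy in (-.05,.0,.05): print(yy,[(round(x*1000),int(g[tuple(proj(s,[W(v,(x,yy,.106))])[0].round().astype(int)[::-1])])) for x in np.arange(-.088,-.145,-.002)])
o=bot.get_obs();print(o['t'],o['eef_pos'],o['contact_force'])
E
```

```text
side {'xy': [244.3, 173.7], 'score': 0.66}
{-0.03: array([241.8, 175.4]), 0: array([243.4, 174.5]), 0.03: array([244.8, 173.6]), 0.07: array([246.8, 172.3]), 0.1: array([248.2, 171.3])}
top {'xy': [279.5, 192.2], 'score': 0.57}
{-0.03: array([279.3, 190. ]), 0: array([279.2, 192. ]), 0.03: array([279.2, 194. ]), 0.07: array([279.3, 196.6]), 0.1: array([279.4, 198.6])}
-0.05 [(-88, 177), (-90, 101), (-92, 72), (-94, 101), (-96, 115), (-98, 112), (-100, 113), (-102, 174), (-104, 229), (-106, 235), (-108, 233), (-110, 227), (-112, 193), (-114, 150), (-116, 128), (-118, 86), (-120, 55), (-122, 55), (-124, 49), (-126, 47), (-128, 46), (-130, 47), (-132, 50), (-134, 50), (-136, 48), (-138, 48), (-140, 49), (-142, 50), (-144, 50)]
0.0 [(-88, 203), (-90, 126), (-92, 63), (-94, 42), (-96, 48), (-98, 74), (-100, 133), (-102, 216), (-104, 230), (-106, 230), (-108, 227), (-110, 227), (-112, 214), (-114, 158), (-116, 133), (-118, 99), (-120, 60), (-122, 51), (-124, 55), (-126, 57), (-128, 54), (-130, 53), (-132, 52), (-134, 49), (-136, 49), (-138, 47), (-140, 48), (-142, 47), (-144, 47)]
0.05 [(-88, 177), (-90, 103), (-92, 68), (-94, 103), (-96, 115), (-98, 128), (-100, 128), (-102, 188), (-104, 220), (-106, 223), (-108, 221), (-110, 212), (-112, 158), (-114, 99), (-116, 71), (-118, 65), (-120, 67), (-122, 68), (-124, 68), (-126, 75), (-128, 88), (-130, 71), (-132, 54), (-134, 49), (-136, 48), (-138, 47), (-140, 46), (-142, 47), (-144, 46)]
37.775 [ 0.45543444 -0.001639    0.10490602] [0.69814768 0.49548728 0.29750547]
```

```bash
python3 -c "
from station import bot
print(bot.hand_in())"
```

```text
the job is handed in; nothing more can be done
None
```

I handed the job in at about 38 s, with the objective standing in its ring, the tray in against its stop, and the door latched at about 0 rad and holding by itself; the hand-in call returned no verdict.

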